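# Bring the blue parts case to the top of its stack

## Task

The blue parts case is buried under a grey one: lift that grey case off and set it down in the middle of the white outline on the green mat, lengthwise with the outline, then stack the blue case squarely on top of it. Set both down rather than dropping them, and leave the other stack (grey on red) as it stands.

Things in the scene. Friction and masses are not known exactly. Their poses are not given: they have to be found in the camera images.
- blue_case: the wanted parts case: closed rigid plastic box, all blue, standing on the bench top with the grey case on it; 120 mm long (its x), 55 mm wide (its y), 42 mm high, 0.15 to 0.33 kg, plain vertical sides, flat top and flat underside; the same either way round. Origin: centre of its underside, z up.
- grey_case: the grey parts case that lies on the blue one, within 4 mm and 4 degrees of flush: closed rigid plastic box, grey; 120 mm long (its x), 55 mm wide (its y), 42 mm high, 0.15 to 0.33 kg, plain vertical sides, flat top and flat underside; the same either way round. Origin: centre of its underside, z up.
- mat: flat green bench mat, fixed to the bench, 220 mm long (its x), 150 mm wide (its y), 3 mm thick. On it a painted white outline, inside 158 mm along x by 95 mm along y, centred on the mat. Origin: centre of its underside, at bench height, so its top is 3 mm above the bench
- other_grey_case: bystander: a grey case exactly like the first, but lying on a red case of the same size elsewhere on the bench; leave both where they are. 120 mm long (its x), 55 mm wide (its y), 42 mm high, 0.15 to 0.33 kg, plain vertical sides, flat top and flat underside; the same either way round. Origin: centre of its underside, z up.
Things that resemble listed ones, but are neither listed nor needed, are in the scene too. What is shaped like the grey_case but pink is not meant.

How it is judged:
On the way:
1. the grey case is set down inside the outline on the mat and let go, the blue one not yet on it (horizontal distance between grey_case and mat below 0.02 m and angle between the x axis of grey_case and the x axis of mat, either way round below 0.21 rad and z of grey_case in the frame of mat below 0.009 m and angle between grey_case's own z axis and vertical below 0.1 rad and linear speed of grey_case below 0.02 m/s and contact force between grey_case and the fingers below 0.05 N and horizontal distance between blue_case and grey_case above 0.05 m), for 0.2 s.
At the end, for the whole second after the job is handed in: The grey case lies flat on the mat, its centre within 20 mm of the mat's centre and lengthwise within 12 degrees; the blue case lies flat on top of it, within 15 mm and 10 degrees of flush; both at rest (horizontal distance between grey_case and mat below 0.02 m and angle between the x axis of grey_case and the x axis of mat, either way round below 0.21 rad and z of grey_case in the frame of mat below 0.009 m and angle between each of grey_case, blue_case's own z axis and vertical below 0.1 rad and linear speed of each of grey_case, blue_case below 0.02 m/s and horizontal distance between blue_case and grey_case below 0.015 m and angle between the x axis of blue_case and the x axis of grey_case, either way round below 0.18 rad and z of blue_case in the frame of grey_case between 0.037 and 0.047 m); the robot touches nothing.
It fails at once if a case is dropped: it falls free at over 0.7 m/s (a fall of about 25 mm) ((contact force between grey_case and the fingers below 0.05 N and linear speed of grey_case above 0.7 m/s) or (contact force between blue_case and the fingers below 0.05 N and linear speed of blue_case above 0.7 m/s)).
It fails at once if the other stack is disturbed: its grey case moves by over 20 mm (distance of other_grey_case from where it was at the start of the episode above 0.02 m).
It also fails if it takes over 51 s, if anything falls off the work surface, if the arm or the gripper's body presses on something with over 40 N, if the wrist force passes 120 N, or if a joint passes its speed limit or range.

## Robot

A 6-joint arm with a two-finger parallel gripper is mounted at the origin on the work surface. World frame = base frame: x ahead of the robot, y to its left, z up, the work surface at z = 0. Lengths are in m, angles in rad, forces in N, time in s.
With the tool pointing down it reaches from about 0.3 to 0.775 m from the base axis. Payload 14.6 kg.
Tool frame: the origin (TCP) lies midway between the tips of the shut fingers; the grasp point (between the pads) lies 19 mm behind it; z points along the fingers, y is the line along which they close (so a half turn about z gives the same grasp; the last joint's range is limited). The gripper opens to 94 mm and grips with 3 to 60 N. Pads are 16 mm wide; open, the fingers measure 119 mm over their backs; the gripper's body (75 mm by 177 mm) begins 78 mm behind the grasp point.
Start: joints at [-1.342, 0.3, 1.521, -0, 1.321, -0.067], TCP at [0.16, -0.526, 0.173] pointing down, gripper open.
Joint ranges: [-3.03, 3.03], [-0.79, 2.21], [0.23, 2.52], [-1.04, 4.18], [0, 3.07], [-2.55, 2.55]. Speed limits (rad/s): [2.22, 2.22, 2.57, 3.14, 3.14, 3.14].

## Interface

Orientations are given as [roll, pitch, yaw] about the fixed x, y, z axes, in that order (R = Rz(yaw) Ry(pitch) Rx(roll)).
In Python, from station import * gives the robot as it stands.
- The arm moves only by the tool send_rows, never from a script. Its argument "targets" is a list of rows, each an object of numbers: "x", "y", "z": the shift along the world's x, y, z in units of 0.2 m (1.0 is 0.2 m); "spin": the turn about the world's z in units of pi/2 rad (1.0 is pi/2 rad); "claw": the finger opening in mm, from 0 to 94. A call has 1 to 20 rows; each row shifts and turns the commanded pose from where the row before left it; what a row does not reach is not made up. A row lasts 1/10 s, in which the tool goes at most 50 mm and 8.59 degrees, less where a joint would pass 70% of its speed; a pose out of reach is approached as far as the arm can. A call with a number of a shift or a turn outside -1 to 1 is refused whole. A call with a gripper value outside its range is refused whole. The fingers move at their own pace and stop on an object; "force" is the grip in N (left out, the last holds). Time passes only in rows, so rows that do not move let the fingers close. It gives the time, the measured TCP pose, the force, the opening and the grip force at its end, in the units of the state.
- get_obs(): the state, without advancing time (a new reading comes with each control period).
- camera(name): name is "scene" or "top"; returns the picture (420x560x3 uint8, blue, green, red); there is no depth.
- camera_model(name): a dict with "fovy" (degrees; the focal length in pixels is half the picture's height over the tangent of half this angle, whatever the lens; pixels are square), "cx", "cy" (the principal point, pixels), "dist" ([k1, k2, p1, p2, k3] as OpenCV has them; the pictures are not rectified), "T" (4x4, takes a point from camera to world coordinates). Camera axes: x right, y down, z forward; pixel columns grow to the right and rows downward; lengths in m; the calibration is good to about 2 mm. A picture is of the moment at which its call begins. camera_model takes no time and is no camera call.
- hand_in(): hands the job in; it is judged then, once.
The state is a dict: "time_s": time; "qpos": joint angles; "joint_vel": joint speeds; "tau": joint torques, N m; "ee_pos": TCP position; "eef_rot": TCP orientation; "force": force on the tool from outside, world axes, zero at the start; "moment": the same for the moment, N m; "grip_width": finger opening in m; "grip_force": force on a finger pad.
Only numpy, scipy, OpenCV 4.12 (cv2) and the standard library are available. Lean on these libraries where they do the work, as an engineer would, in place of code of your own. Each camera call takes 0.05 s, during which the arm holds its last target. There are 200 camera calls.

## Working session

There is one attempt and no reset: what is moved stays moved. The work goes in short steps, Python scripts to look and compute and a tool call to move; the robot and the scene stay as the last step left them, time stands still between calls to the robot, and variables do not carry over. Pictures are saved under pics/ and viewed, at most 10 in all, crops included, and the job is handed in when it is done.

Besides the shell and the picture viewer there is one more tool, called in YAML: its name, and indented under it one key for each argument. send_rows: Moves the arm, as the interface text tells. Its arguments: {"type":"object","properties":{"targets":{"type":"array"},"force":{"type":"number"}},"required":["targets"]}

```bash
mkdir -p pics; ls
python3 - <<'E'
from station import *
import cv2
for n in ("scene","top"):
    cv2.imwrite(f"pics/{n}0.png",camera(n)); m=camera_model(n); print(n,m)
o=get_obs(); print(o)
E
```

```text
pics
scene {'fovy': 55.21381733894838, 'cx': 282.43738031119005, 'cy': 209.00966286932203, 'dist': array([0.02246604, 0.        , 0.        , 0.        , 0.        ]), 'T': array([[-0.16999045,  0.51938413, -0.83746246,  1.31308899],
       [ 0.98524669,  0.10665493, -0.133842  ,  0.13776971],
       [ 0.01980409, -0.84785898, -0.52985181,  0.53514246],
       [ 0.        ,  0.        ,  0.        ,  1.        ]])}
top {'fovy': 54.00151788178584, 'cx': 280.19944401490585, 'cy': 205.26940348733672, 'dist': array([-0.01363642,  0.        ,  0.        ,  0.        ,  0.        ]), 'T': array([[ 2.60520481e-02, -9.96672799e-01,  7.72309687e-02,
         4.90903561e-01],
       [-9.99659512e-01, -2.60874933e-02,  5.50074508e-04,
         1.28876562e-02],
       [ 1.46651808e-03, -7.72190031e-02, -9.97013077e-01,
         9.38515226e-01],
       [ 0.00000000e+00,  0.00000000e+00,  0.00000000e+00,
         1.00000000e+00]])}
{'time_s': 0.1, 'qpos': array([-1.34163319e+00,  3.00349350e-01,  1.52150778e+00,  2.85252963e-06,
        1.32070966e+00, -6.66003857e-02]), 'joint_vel': array([-8.04642054e-05, -1.14957102e-03, -1.90391833e-03, -1.67048898e-03,
       -1.03551687e-03,  1.92376589e-04]), 'tau': array([-3.67060784e-05, -5.32647943e+01, -3.53287590e+01,  7.08615454e-02,
        2.34680978e-02, -6.46499166e-05]), 'ee_pos': array([ 0.16024633, -0.52586182,  0.17288414]), 'eef_rot': array([-3.14062087e+00, -6.75864263e-05,  2.95762782e-01]), 'force': array([-0.86601458, -0.27326648, -0.1637614 ]), 'moment': array([ 0.0079241 ,  0.01161794, -0.04777034]), 'grip_force': 0.0, 'grip_width': 0.09364361143824194}
```

View pics/scene0.png

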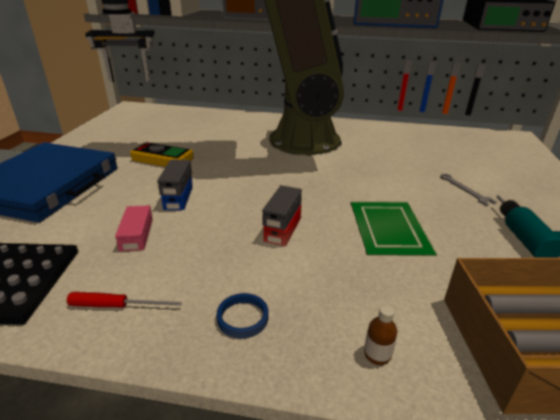

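View pics/top0.png

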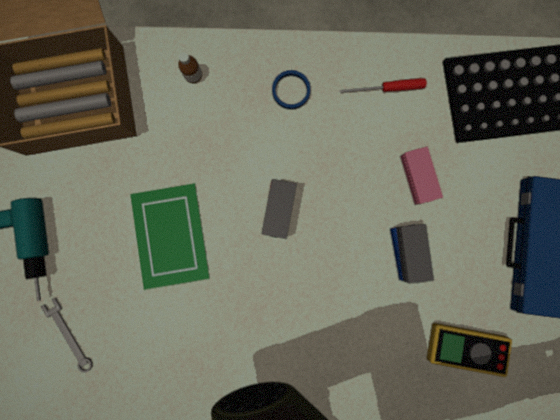

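Candidates for the wanted grey case:
- Grey on blue: top image (414,252), scene image (176,185).
- Grey on red: top image (282,208), scene image (283,213). This is the bystander.
- Pink single case: top image (421,175). Not meant.

I choose the grey on blue. The mat is at top (170,236). Next I'll measure both and check with a close crop.

```bash
cat > h.py <<'E'
import numpy as np, cv2
from station import *
def K(m,h=420):
    f=h/2/np.tan(np.radians(m["fovy"])/2); return np.array([[f,0,m["cx"]],[0,f,m["cy"]],[0,0,1]])
def unproj(n,px,z):
    m=camera_model(n); p=cv2.undistortPoints(np.float64(px).reshape(-1,1,2),K(m),m["dist"])[:,0]
    d=np.c_[p,np.ones(len(p))]@m["T"][:3,:3].T; o=m["T"][:3,3]
    return (o+d*((z-o[2])/d[:,2])[:,None])[:,:2]
def proj(n,P):
    m=camera_model(n); R=m["T"][:3,:3].T; return cv2.projectPoints(np.float64(P).reshape(-1,1,3),cv2.Rodrigues(R)[0],-R@m["T"][:3,3],K(m),m["dist"])[0][:,0]
def rect(n,mask,z):
    c=max(cv2.findContours(mask.astype(np.uint8),0,1)[0],key=cv2.contourArea)[:,0]
    P=unproj(n,c,z); (x,y),(w,h),a=cv2.minAreaRect(np.float32(P*1000))
    if w<h: a+=90; w,h=h,w
    return np.array([x/1000,y/1000]),w,h,(a+90)%180-90
def box(c,deg,z,L=.12,W=.055):
    a=np.radians(deg); R=np.array([[np.cos(a),-np.sin(a)],[np.sin(a),np.cos(a)]])
    q=np.array([[L,W],[-L,W],[-L,-W],[L,-W]])/2@R.T+c
    return np.c_[q,np.full(4,z)]
E
python3 - <<'E'
from h import *
im=cv2.imread("pics/top0.png"); hsv=cv2.cvtColor(im,cv2.COLOR_BGR2HSV)
H,S,V=[hsv[...,i].astype(int) for i in range(3)]
g=(H>45)&(H<85)&(S>120); g[:, :120]=0; g[:,220:]=0
g=cv2.morphologyEx(g.astype(np.uint8),cv2.MORPH_CLOSE,np.ones((9,9)))
mat=rect("top",g,.003); print("mat",mat)
print([hsv[y,x].tolist() for x,y in((414,252),(400,250),(420,270),(390,250),(440,250))])
k=(S<60)&(V<120); k[:215]=0;k[290:]=0;k[:,:385]=0;k[:,445:]=0
k=cv2.morphologyEx(k.astype(np.uint8),cv2.MORPH_OPEN,np.ones((5,5)))
gr=rect("top",k,.084); print("grey",gr)
o=im.copy()
o=cv2.resize(im[200:300,365:465],None,fx=5.5,fy=5.5,interpolation=cv2.INTER_CUBIC)
p=(proj("top",box(gr[0],gr[3],.084))-[365,200]+.5)*5.5
cv2.polylines(o,[p.astype(int)],1,(0,255,255),1); cv2.imwrite("pics/crop1.png",o)
E
```

```text
mat (array([0.48778699, 0.26324762]), 215.03512573242188, 146.32421875, 11.022355079650879)
[[0, 16, 65], [143, 77, 30], [26, 27, 66], [32, 34, 143], [36, 34, 141]]
grey (array([ 0.46848877, -0.26850705]), 127.76050567626953, 59.79420471191406, 7.928600788116455)
```

View pics/crop1.png

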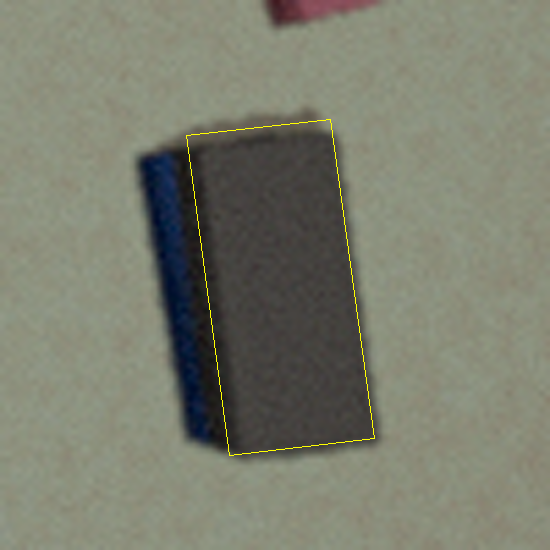

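The crop shows a grey top face on a blue case, so the choice is confirmed. The face centre is at about (0.467, -0.270) with yaw 7.5°. I'm moving above it.

send_rows:
  targets:
    - {"x": 0.096, "y": 0.08, "spin": -0.0065, "claw": 94}
    - {"x": 0.096, "y": 0.08, "spin": -0.0065}
    - {"x": 0.096, "y": 0.08, "spin": -0.0065}
    - {"x": 0.096, "y": 0.08, "spin": -0.0065}
    - {"x": 0.096, "y": 0.08, "spin": -0.0065}
    - {"x": 0.096, "y": 0.08, "spin": -0.0065}
    - {"x": 0.096, "y": 0.08, "spin": -0.0065}
    - {"x": 0.096, "y": 0.08, "spin": -0.0065}
    - {"x": 0.096, "y": 0.08, "spin": -0.0065}
    - {"x": 0.096, "y": 0.08, "spin": -0.0065}
    - {"x": 0.096, "y": 0.08, "spin": -0.0065}
    - {"x": 0.096, "y": 0.08, "spin": -0.0065}
    - {"x": 0.096, "y": 0.08, "spin": -0.0065}
    - {"x": 0.096, "y": 0.08, "spin": -0.0065}
    - {"x": 0.096, "y": 0.08, "spin": -0.0065}
    - {"x": 0.096, "y": 0.08, "spin": -0.0065}
    - {}
    - {}
  force: 20

```text
schema error: expected keys x, y, z, spin, claw
```

Run:
```python
from h import *
im=camera("scene"); x0,y0=100,110
o=cv2.resize(im[y0:y0+140,x0:x0+140],None,fx=4,fy=4,interpolation=cv2.INTER_CUBIC)
for z in(.042,.084):
    p=(proj("scene",box([.467,-.27],7.5,z))-[x0,y0]+.5)*4
    cv2.polylines(o,[p.astype(int)],1,(0,255,255),1)
cv2.imwrite("pics/s1.png",o); print(get_obs())
```

```text
{'time_s': 0.15, 'qpos': array([-1.34162061e+00,  3.00328611e-01,  1.52140871e+00,  3.39005854e-05,
        1.32072770e+00, -6.66146867e-02]), 'joint_vel': array([ 0.00045626, -0.00063608, -0.0012971 ,  0.00011619, -0.00051451,
       -0.00053737]), 'tau': array([ 2.22982526e-03, -5.31950927e+01, -3.52817452e+01,  7.09128077e-02,
        2.36257055e-02, -6.90937031e-05]), 'ee_pos': array([ 0.16027101, -0.52589714,  0.17293743]), 'eef_rot': array([-3.14072441e+00, -9.08352267e-05,  2.95781964e-01]), 'force': array([ 0.065004  ,  0.15916273, -0.80520381]), 'moment': array([-0.0371346 , -0.06868613,  0.03633991]), 'grip_force': 0.0, 'grip_width': 0.09423028903850357}
```

View pics/s1.png

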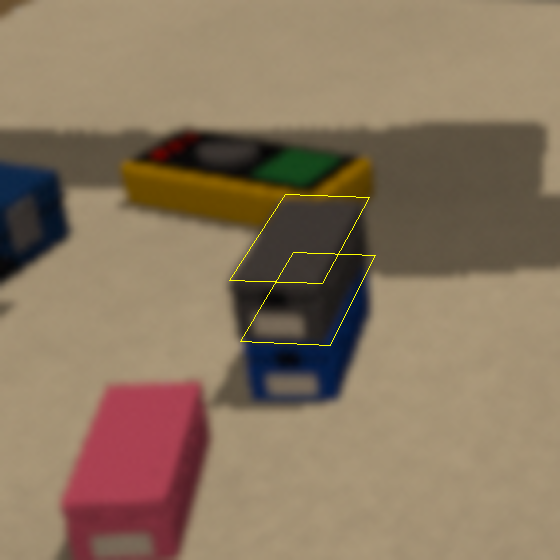

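The move was refused because every row needs all five keys, so the arm hasn't moved. In the scene view the fitted box lies on the grey case to within about 2 mm. I'm resending.

send_rows:
  targets:
    - {"x": 0.096, "y": 0.08, "z": 0, "spin": -0.0065, "claw": 94}
    - {"x": 0.096, "y": 0.08, "z": 0, "spin": -0.0065, "claw": 94}
    - {"x": 0.096, "y": 0.08, "z": 0, "spin": -0.0065, "claw": 94}
    - {"x": 0.096, "y": 0.08, "z": 0, "spin": -0.0065, "claw": 94}
    - {"x": 0.096, "y": 0.08, "z": 0, "spin": -0.0065, "claw": 94}
    - {"x": 0.096, "y": 0.08, "z": 0, "spin": -0.0065, "claw": 94}
    - {"x": 0.096, "y": 0.08, "z": 0, "spin": -0.0065, "claw": 94}
    - {"x": 0.096, "y": 0.08, "z": 0, "spin": -0.0065, "claw": 94}
    - {"x": 0.096, "y": 0.08, "z": 0, "spin": -0.0065, "claw": 94}
    - {"x": 0.096, "y": 0.08, "z": 0, "spin": -0.0065, "claw": 94}
    - {"x": 0.096, "y": 0.08, "z": 0, "spin": -0.0065, "claw": 94}
    - {"x": 0.096, "y": 0.08, "z": 0, "spin": -0.0065, "claw": 94}
    - {"x": 0.096, "y": 0.08, "z": 0, "spin": -0.0065, "claw": 94}
    - {"x": 0.096, "y": 0.08, "z": 0, "spin": -0.0065, "claw": 94}
    - {"x": 0.096, "y": 0.08, "z": 0, "spin": -0.0065, "claw": 94}
    - {"x": 0.096, "y": 0.08, "z": 0, "spin": -0.0065, "claw": 94}
    - {"x": 0, "y": 0, "z": 0, "spin": 0, "claw": 94}
    - {"x": 0, "y": 0, "z": 0, "spin": 0, "claw": 94}
  force: 20

```text
time_s: 1.95
ee_pos: [0.4674, -0.27, 0.173]
eef_rot: [-3.141, 0.001, 0.134]
force: [0.5, 0.3, 0.1]
grip_width: 0.094
grip_force: 0.0
```

send_rows:
  targets:
    - {"x": 0, "y": 0, "z": -0.1, "spin": 0, "claw": 94}
    - {"x": 0, "y": 0, "z": -0.1, "spin": 0, "claw": 94}
    - {"x": 0, "y": 0, "z": -0.1, "spin": 0, "claw": 94}
    - {"x": 0, "y": 0, "z": -0.1, "spin": 0, "claw": 94}
    - {"x": 0, "y": 0, "z": -0.1, "spin": 0, "claw": 94}
    - {"x": 0, "y": 0, "z": -0.08, "spin": 0, "claw": 94}
    - {"x": 0, "y": 0, "z": -0.05, "spin": 0, "claw": 94}
    - {"x": 0, "y": 0, "z": 0, "spin": 0, "claw": 94}
    - {"x": 0, "y": 0, "z": 0, "spin": 0, "claw": 62}
    - {"x": 0, "y": 0, "z": 0, "spin": 0, "claw": 62}
    - {"x": 0, "y": 0, "z": 0, "spin": 0, "claw": 62}
    - {"x": 0, "y": 0, "z": 0, "spin": 0, "claw": 62}
    - {"x": 0, "y": 0, "z": 0, "spin": 0, "claw": 45}
    - {"x": 0, "y": 0, "z": 0, "spin": 0, "claw": 45}
    - {"x": 0, "y": 0, "z": 0, "spin": 0, "claw": 45}
    - {"x": 0, "y": 0, "z": 0, "spin": 0, "claw": 45}
  force: 20

```text
time_s: 3.55
ee_pos: [0.4677, -0.2703, 0.0476]
eef_rot: [3.141, -0.001, 0.132]
force: [0.6, -2.2, 3.1]
grip_width: 0.0551
grip_force: 20.0
```

Gripped at 55.1 mm. Now I'll lift and look.

send_rows:
  targets:
    - {"x": 0, "y": 0, "z": 0.03, "spin": 0, "claw": 45}
    - {"x": 0, "y": 0, "z": 0.07, "spin": 0, "claw": 45}
    - {"x": 0, "y": 0, "z": 0.1, "spin": 0, "claw": 45}
    - {"x": 0, "y": 0, "z": 0.1, "spin": 0, "claw": 45}
    - {"x": 0, "y": 0, "z": 0.1, "spin": 0, "claw": 45}
    - {"x": 0, "y": 0, "z": 0.1, "spin": 0, "claw": 45}
    - {"x": 0, "y": 0, "z": 0.1, "spin": 0, "claw": 45}
    - {"x": 0, "y": 0, "z": 0.1, "spin": 0, "claw": 45}
    - {"x": 0, "y": 0, "z": 0, "spin": 0, "claw": 45}
  force: 25

```text
time_s: 4.45
ee_pos: [0.4683, -0.2705, 0.1905]
eef_rot: [3.139, -0.003, 0.133]
force: [0.5, -0.8, -2.9]
grip_width: 0.0546
grip_force: 25.0
```

Run:
```python
from h import *
im=camera("scene"); x0,y0=90,60
o=cv2.resize(im[y0:y0+150,x0:x0+200],None,fx=4,fy=4,interpolation=cv2.INTER_CUBIC)
e=get_obs()["ee_pos"]
for c,z in(([.467,-.27],.042),(e[:2],e[2]-.0056),(e[:2],e[2]+.0364)):
    p=(proj("scene",box(c,7.6,z))-[x0,y0]+.5)*4
    cv2.polylines(o,[p.astype(int)],1,(0,255,255),1)
cv2.imwrite("pics/s2.png",o); print(e)
```

```text
[ 0.46779123 -0.27018878  0.18853641]
```

View pics/s2.png

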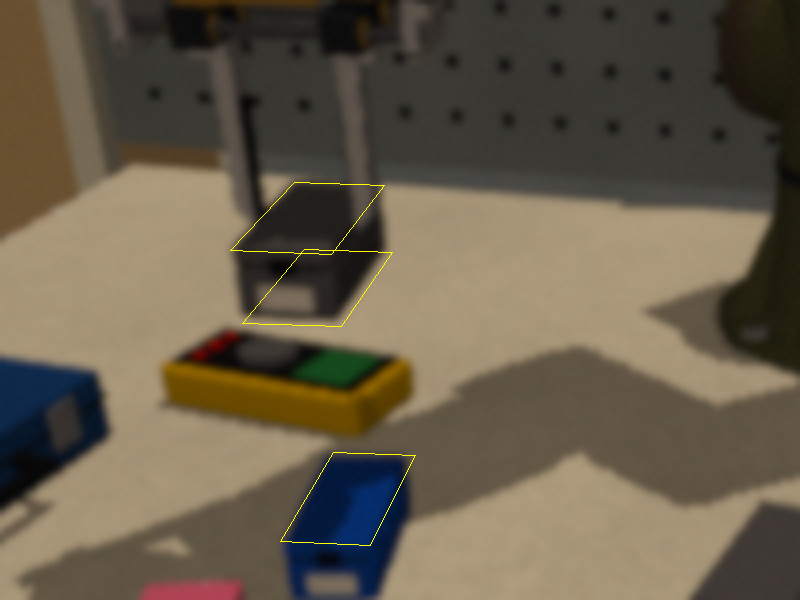

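The grey case is held level at crop (310,250) and blue was left behind at crop (350,510). Both match the predicted boxes. Now I'll carry it to the mat.

send_rows:
  targets:
    - {"x": 0, "y": 0.05, "z": 0, "spin": 0, "claw": 45}
    - {"x": 0, "y": 0.1, "z": 0, "spin": 0, "claw": 45}
    - {"x": 0.006, "y": 0.15, "z": 0, "spin": 0.0024, "claw": 45}
    - {"x": 0.006, "y": 0.15, "z": 0, "spin": 0.0024, "claw": 45}
    - {"x": 0.006, "y": 0.15, "z": 0, "spin": 0.0024, "claw": 45}
    - {"x": 0.006, "y": 0.15, "z": 0, "spin": 0.0024, "claw": 45}
    - {"x": 0.006, "y": 0.15, "z": 0, "spin": 0.0024, "claw": 45}
    - {"x": 0.006, "y": 0.15, "z": 0, "spin": 0.0024, "claw": 45}
    - {"x": 0.006, "y": 0.15, "z": 0, "spin": 0.0024, "claw": 45}
    - {"x": 0.006, "y": 0.15, "z": 0, "spin": 0.0024, "claw": 45}
    - {"x": 0.006, "y": 0.15, "z": 0, "spin": 0.0024, "claw": 45}
    - {"x": 0.006, "y": 0.15, "z": 0, "spin": 0.0024, "claw": 45}
    - {"x": 0.006, "y": 0.15, "z": 0, "spin": 0.0024, "claw": 45}
    - {"x": 0.006, "y": 0.15, "z": 0, "spin": 0.0024, "claw": 45}
    - {"x": 0.006, "y": 0.15, "z": 0, "spin": 0.0024, "claw": 45}
    - {"x": 0.006, "y": 0.15, "z": 0, "spin": 0.0024, "claw": 45}
    - {"x": 0.006, "y": 0.15, "z": 0, "spin": 0.0024, "claw": 45}
    - {"x": 0.006, "y": 0.15, "z": 0, "spin": 0.0024, "claw": 45}
    - {"x": 0, "y": 0.1, "z": 0, "spin": 0, "claw": 45}
    - {"x": 0, "y": 0.02, "z": 0, "spin": 0, "claw": 45}

```text
time_s: 6.5
ee_pos: [0.4854, 0.2657, 0.1859]
eef_rot: [3.141, 0.002, 0.195]
force: [-0.1, -0.1, -2.9]
grip_width: 0.0546
grip_force: 25.0
```

send_rows:
  targets:
    - {"x": 0, "y": 0, "z": 0, "spin": 0, "claw": 45}
    - {"x": 0, "y": 0, "z": -0.1, "spin": 0, "claw": 45}
    - {"x": 0, "y": 0, "z": -0.1, "spin": 0, "claw": 45}
    - {"x": 0, "y": 0, "z": -0.1, "spin": 0, "claw": 45}
    - {"x": 0, "y": 0, "z": -0.1, "spin": 0, "claw": 45}
    - {"x": 0, "y": 0, "z": -0.1, "spin": 0, "claw": 45}
    - {"x": 0, "y": 0, "z": -0.1, "spin": 0, "claw": 45}
    - {"x": 0, "y": 0, "z": -0.1, "spin": 0, "claw": 45}
    - {"x": 0, "y": 0, "z": -0.08, "spin": 0, "claw": 45}
    - {"x": 0, "y": 0, "z": -0.05, "spin": 0, "claw": 45}
    - {"x": 0, "y": 0, "z": 0, "spin": 0, "claw": 45}
    - {"x": 0, "y": 0, "z": 0, "spin": 0, "claw": 45}

```text
time_s: 7.7
ee_pos: [0.487, 0.2636, 0.0219]
eef_rot: [-3.142, -0.0, 0.192]
force: [0.2, 0.7, -2.3]
grip_width: 0.0545
grip_force: 25.0
```

Run:
```python
from h import *
im=camera("scene"); x0,y0=310,140
o=cv2.resize(im[y0:y0+130,x0:x0+170],None,fx=4.5,fy=4.5,interpolation=cv2.INTER_CUBIC)
g=get_obs(); e=g["ee_pos"]; a=np.degrees(g["eef_rot"][2])
for c,d,z,L,W in((e[:2],a,e[2]-.0056,.12,.055),(e[:2],a,e[2]+.0364,.12,.055),([.488,.263],11,.003,.22,.15),([.488,.263],11,.003,.158,.095)):
    p=(proj("scene",box(c,d,z,L,W))-[x0,y0]+.5)*4.5
    cv2.polylines(o,[p.astype(int)],1,(0,255,255),1)
cv2.imwrite("pics/s3.png",o); print(e,a,g["force"])
```

```text
[0.48715403 0.26387318 0.02219588] 11.029565559481933 [-0.37028231 -0.22575012 -2.21255686]
```

View pics/s3.png

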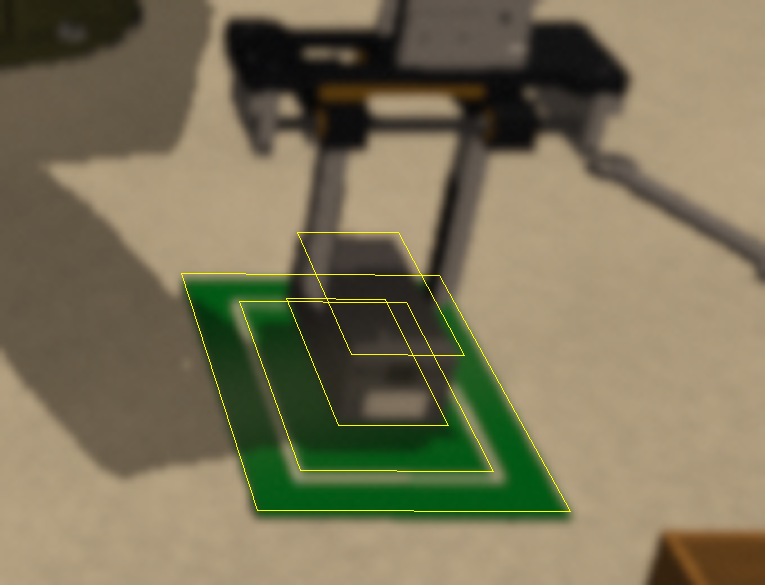

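The mat outline and the held case match the overlays to within about 2 mm. The underside is roughly 13 mm above the mat, so I'll lower it slowly.

send_rows:
  targets:
    - {"x": 0, "y": 0, "z": -0.03, "spin": 0, "claw": 45}
    - {"x": 0, "y": 0, "z": -0.02, "spin": 0, "claw": 45}
    - {"x": 0, "y": 0, "z": -0.005, "spin": 0, "claw": 45}
    - {"x": 0, "y": 0, "z": -0.005, "spin": 0, "claw": 45}
    - {"x": 0, "y": 0, "z": -0.005, "spin": 0, "claw": 45}
    - {"x": 0, "y": 0, "z": 0, "spin": 0, "claw": 45}
    - {"x": 0, "y": 0, "z": 0, "spin": 0, "claw": 45}

```text
time_s: 8.45
ee_pos: [0.4868, 0.2639, 0.0086]
eef_rot: [-3.142, -0.0, 0.193]
force: [-1.8, -2.0, 3.2]
grip_width: 0.0545
grip_force: 25.0
```

Contact: the vertical force went from -2.3 to +3.2 N. Releasing and rising.

send_rows:
  targets:
    - {"x": 0, "y": 0, "z": 0, "spin": 0, "claw": 62}
    - {"x": 0, "y": 0, "z": 0, "spin": 0, "claw": 70}
    - {"x": 0, "y": 0, "z": 0, "spin": 0, "claw": 94}
    - {"x": 0, "y": 0, "z": 0, "spin": 0, "claw": 94}
    - {"x": 0, "y": 0, "z": 0, "spin": 0, "claw": 94}
    - {"x": 0, "y": 0, "z": 0, "spin": 0, "claw": 94}
    - {"x": 0, "y": 0, "z": 0.1, "spin": 0, "claw": 94}
    - {"x": 0, "y": 0, "z": 0.1, "spin": 0, "claw": 94}
    - {"x": 0, "y": 0, "z": 0.1, "spin": 0, "claw": 94}
    - {"x": 0, "y": 0, "z": 0.1, "spin": 0, "claw": 94}
    - {"x": 0, "y": 0, "z": 0.1, "spin": 0, "claw": 94}
    - {"x": 0, "y": 0, "z": 0.1, "spin": 0, "claw": 94}
    - {"x": 0, "y": 0, "z": 0.1, "spin": 0, "claw": 94}
    - {"x": 0, "y": 0, "z": 0.1, "spin": 0, "claw": 94}
    - {"x": 0, "y": 0, "z": 0.1, "spin": 0, "claw": 94}
    - {"x": 0, "y": 0, "z": 0, "spin": 0, "claw": 94}

```text
time_s: 10.05
ee_pos: [0.4876, 0.2643, 0.1908]
eef_rot: [-3.141, -0.004, 0.193]
force: [0.8, -0.3, 0.1]
grip_width: 0.0942
grip_force: 0.0
```

send_rows:
  targets:
    - {"x": 0, "y": -0.05, "z": 0, "spin": 0, "claw": 94}
    - {"x": 0, "y": -0.1, "z": 0, "spin": 0, "claw": 94}
    - {"x": -0.006, "y": -0.15, "z": 0, "spin": 0, "claw": 94}
    - {"x": -0.006, "y": -0.15, "z": 0, "spin": 0, "claw": 94}
    - {"x": -0.006, "y": -0.15, "z": 0, "spin": 0, "claw": 94}
    - {"x": -0.006, "y": -0.15, "z": 0, "spin": 0, "claw": 94}
    - {"x": -0.006, "y": -0.15, "z": 0, "spin": 0, "claw": 94}
    - {"x": -0.006, "y": -0.15, "z": 0, "spin": 0, "claw": 94}

```text
time_s: 10.85
ee_pos: [0.4786, 0.0521, 0.187]
eef_rot: [-3.141, 0.002, 0.193]
force: [0.6, 0.5, 0.4]
grip_width: 0.0938
grip_force: 0.0
```

Run:
```python
from h import *
im=camera("top"); cv2.imwrite("pics/top1.png",im); print(get_obs()["ee_pos"])
hsv=cv2.cvtColor(im,cv2.COLOR_BGR2HSV); H,S,V=[hsv[...,i].astype(int) for i in range(3)]
b=(H>105)&(H<150)&(S>90); b[:210]=0;b[290:]=0;b[:,:380]=0;b[:,450:]=0
br=rect("top",b,.042); print("blue",br)
g=(S<60)&(V<100); g[:180]=0;g[292:]=0;g[:,:130]=0;g[:,210:]=0
g=cv2.morphologyEx(g.astype(np.uint8),cv2.MORPH_OPEN,np.ones((5,5)))
gr=rect("top",g,.045); print("grey",gr)
outs=[]
for (x0,y0),B in(((365,200),(box([.467,-.27],7.5,.042),)),((120,185),(box([.487,.264],11,.045),box([.488,.263],11,.003,.158,.095),box([.488,.263],11,.003,.22,.15)))):
    o=cv2.resize(im[y0:y0+110,x0:x0+100],None,fx=4,fy=4,interpolation=cv2.INTER_CUBIC)
    for q in B: cv2.polylines(o,[((proj("top",q)-[x0,y0]+.5)*4).astype(int)],1,(0,255,255),1)
    outs.append(o)
cv2.imwrite("pics/t1.png",np.hstack(outs))
```

```text
[0.47848395 0.04908762 0.18696033]
blue (array([ 0.46492331, -0.26722885]), 117.58155822753906, 59.86383819580078, 10.718247413635254)
grey (array([0.48398044, 0.25912042]), 118.12107849121094, 58.182334899902344, 11.460530281066895)
```

View pics/t1.png

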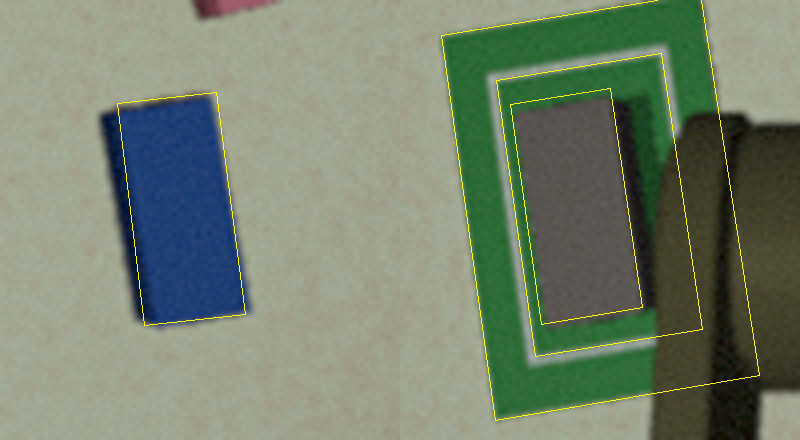

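Blue lies at left-crop (182,208), about (0.466, -0.270) with yaw 8°. The grey case is centred and lengthwise in the outline at right-crop (577,207). Next I'll fetch blue.

send_rows:
  targets:
    - {"x": -0.006, "y": -0.14, "z": 0, "spin": -0.003, "claw": 94}
    - {"x": -0.006, "y": -0.14, "z": 0, "spin": -0.003, "claw": 94}
    - {"x": -0.006, "y": -0.14, "z": 0, "spin": -0.003, "claw": 94}
    - {"x": -0.006, "y": -0.14, "z": 0, "spin": -0.003, "claw": 94}
    - {"x": -0.006, "y": -0.14, "z": 0, "spin": -0.003, "claw": 94}
    - {"x": -0.006, "y": -0.14, "z": 0, "spin": -0.003, "claw": 94}
    - {"x": -0.006, "y": -0.14, "z": 0, "spin": -0.003, "claw": 94}
    - {"x": -0.006, "y": -0.14, "z": 0, "spin": -0.003, "claw": 94}
    - {"x": -0.006, "y": -0.14, "z": 0, "spin": -0.003, "claw": 94}
    - {"x": -0.006, "y": -0.14, "z": 0, "spin": -0.003, "claw": 94}
    - {"x": 0, "y": -0.14, "z": 0, "spin": 0, "claw": 94}
    - {"x": 0, "y": -0.055, "z": 0, "spin": 0, "claw": 94}
    - {"x": 0, "y": 0, "z": 0, "spin": 0, "claw": 94}
    - {"x": 0, "y": 0, "z": 0, "spin": 0, "claw": 94}

```text
time_s: 12.3
ee_pos: [0.4672, -0.2643, 0.1878]
eef_rot: [-3.141, 0.001, 0.146]
force: [-0.3, 0.2, 0.3]
grip_width: 0.0943
grip_force: 0.0
```

send_rows:
  targets:
    - {"x": 0, "y": 0, "z": -0.1, "spin": 0, "claw": 94}
    - {"x": 0, "y": 0, "z": -0.1, "spin": 0, "claw": 94}
    - {"x": 0, "y": 0, "z": -0.1, "spin": 0, "claw": 94}
    - {"x": 0, "y": 0, "z": -0.1, "spin": 0, "claw": 94}
    - {"x": 0, "y": 0, "z": -0.1, "spin": 0, "claw": 94}
    - {"x": 0, "y": 0, "z": -0.1, "spin": 0, "claw": 94}
    - {"x": 0, "y": 0, "z": 0, "spin": 0, "claw": 94}
    - {"x": 0, "y": 0, "z": 0, "spin": 0, "claw": 94}

```text
time_s: 13.1
ee_pos: [0.4678, -0.2644, 0.0689]
eef_rot: [-3.142, -0.0, 0.147]
force: [0.4, 0.5, -0.1]
grip_width: 0.094
grip_force: 0.0
```

send_rows:
  targets:
    - {"x": -0.008, "y": -0.028, "z": 0, "spin": 0, "claw": 94}
    - {"x": 0, "y": 0, "z": -0.1, "spin": 0, "claw": 94}
    - {"x": 0, "y": 0, "z": -0.1, "spin": 0, "claw": 94}
    - {"x": 0, "y": 0, "z": -0.06, "spin": 0, "claw": 94}
    - {"x": 0, "y": 0, "z": -0.035, "spin": 0, "claw": 94}
    - {"x": 0, "y": 0, "z": 0, "spin": 0, "claw": 94}
    - {"x": 0, "y": 0, "z": 0, "spin": 0, "claw": 62}
    - {"x": 0, "y": 0, "z": 0, "spin": 0, "claw": 62}
    - {"x": 0, "y": 0, "z": 0, "spin": 0, "claw": 62}
    - {"x": 0, "y": 0, "z": 0, "spin": 0, "claw": 62}
    - {"x": 0, "y": 0, "z": 0, "spin": 0, "claw": 45}
    - {"x": 0, "y": 0, "z": 0, "spin": 0, "claw": 45}
    - {"x": 0, "y": 0, "z": 0, "spin": 0, "claw": 45}
    - {"x": 0, "y": 0, "z": 0, "spin": 0, "claw": 45}
  force: 25

```text
time_s: 14.5
ee_pos: [0.4661, -0.2693, 0.0104]
eef_rot: [-3.139, -0.0, 0.146]
force: [-4.5, 14.2, 18.9]
grip_width: 0.0454
grip_force: 15.8
```

The opening reads 45.4 mm where 55 mm was expected, and there are side forces. Something's off, so I'll look.

Run:
```python
from h import *
im=camera("scene"); x0,y0=110,110
a=cv2.resize(im[y0:y0+130,x0:x0+100],None,fx=4,fy=4,interpolation=cv2.INTER_CUBIC)
t=camera("top"); x0,y0=350,190
b=cv2.resize(t[y0:y0+130,x0:x0+100],None,fx=4,fy=4,interpolation=cv2.INTER_CUBIC)
cv2.imwrite("pics/s4.png",np.hstack([a,b])); o=get_obs(); print(o["grip_width"],o["grip_force"],o["force"],o["moment"],o["ee_pos"])
```

```text
0.04535493095484838 16.208093665045453 [-4.71013448 14.1017044  18.3365299 ] [2.73009649 0.94635155 0.09541997] [ 0.46608387 -0.26932644  0.01041225]
```

View pics/s4.png

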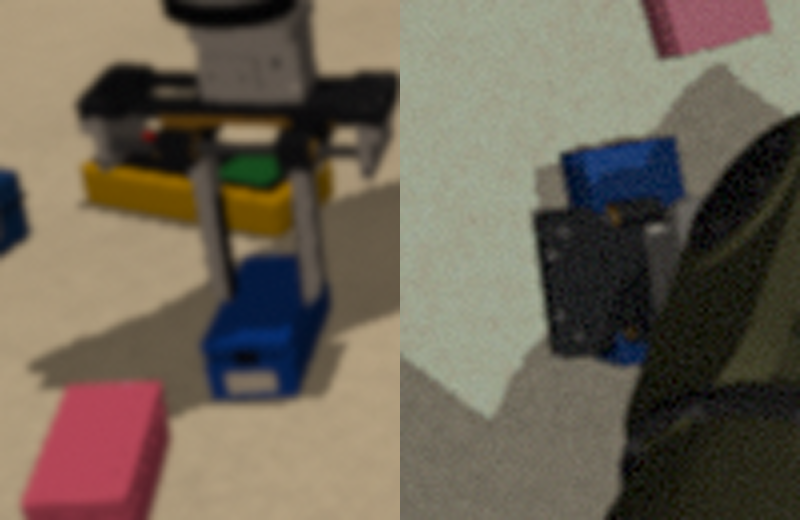

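The blue case hasn't visibly moved in the scene crop (260,330). But the fingers stand closer together than the case is wide, with about 19 N upward and 14 N sideways, so the case may be tilted or jammed. I'll open gently, rise and measure again.

send_rows:
  targets:
    - {"x": 0, "y": 0, "z": 0, "spin": 0, "claw": 47}
    - {"x": 0, "y": 0, "z": 0, "spin": 0, "claw": 49}
    - {"x": 0, "y": 0, "z": 0, "spin": 0, "claw": 51}
    - {"x": 0, "y": 0, "z": 0, "spin": 0, "claw": 53}
    - {"x": 0, "y": 0, "z": 0, "spin": 0, "claw": 55}
    - {"x": 0, "y": 0, "z": 0, "spin": 0, "claw": 57}
    - {"x": 0, "y": 0, "z": 0, "spin": 0, "claw": 60}
    - {"x": 0, "y": 0, "z": 0, "spin": 0, "claw": 65}

```text
time_s: 15.4
ee_pos: [0.4667, -0.2711, 0.0103]
eef_rot: [3.14, -0.002, 0.146]
force: [1.3, 1.3, 5.0]
grip_width: 0.0637
grip_force: 2.9
```

Run:
```python
from h import *
im=camera("scene"); x0,y0=135,140
o=cv2.resize(im[y0:y0+75,x0:x0+80],None,fx=7.5,fy=7.5,interpolation=cv2.INTER_CUBIC)
for z in(0,.042): cv2.polylines(o,[((proj("scene",box([.466,-.27],8,z))-[x0,y0]+.5)*7.5).astype(int)],1,(0,255,255),1)
cv2.imwrite("pics/s5.png",cv2.convertScaleAbs(o,alpha=1.5)); print(get_obs()["force"])
```

```text
[0.296064   0.88825294 7.22524441]
```

View pics/s5.png

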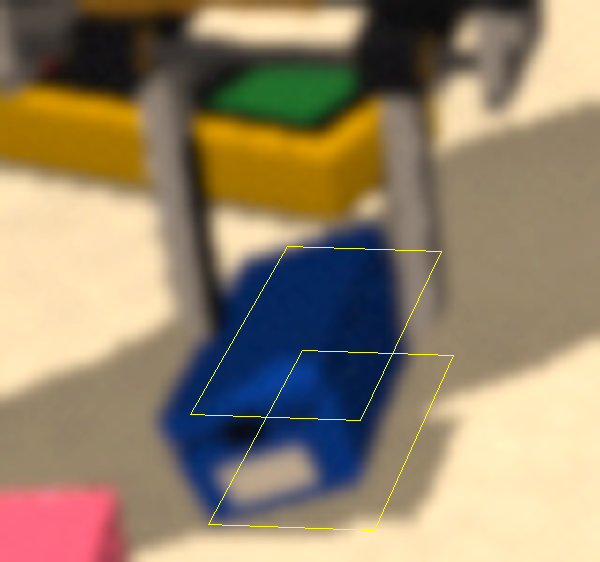

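The case is rolled now: its right (+y) edge is up and wedged between the fingers. Most likely one finger touched first, tipped it and slipped under. I'll open further so it settles flat, then rise and re-measure. The next grip will be centred, lower and softer.

send_rows:
  targets:
    - {"x": 0, "y": 0, "z": 0, "spin": 0, "claw": 67}
    - {"x": 0, "y": 0, "z": 0, "spin": 0, "claw": 69}
    - {"x": 0, "y": 0, "z": 0, "spin": 0, "claw": 71}
    - {"x": 0, "y": 0, "z": 0, "spin": 0, "claw": 74}
    - {"x": 0, "y": 0, "z": 0, "spin": 0, "claw": 77}
    - {"x": 0, "y": 0, "z": 0, "spin": 0, "claw": 80}
    - {"x": 0, "y": 0, "z": 0, "spin": 0, "claw": 84}
    - {"x": 0, "y": 0, "z": 0, "spin": 0, "claw": 88}
    - {"x": 0, "y": 0, "z": 0, "spin": 0, "claw": 94}
    - {"x": 0, "y": 0, "z": 0, "spin": 0, "claw": 94}
    - {"x": 0, "y": 0, "z": 0, "spin": 0, "claw": 94}

```text
time_s: 16.55
ee_pos: [0.4659, -0.2707, 0.0093]
eef_rot: [-3.142, 0.0, 0.146]
force: [-0.3, 0.0, -0.8]
grip_width: 0.0937
grip_force: 0.0
```

Run:
```python
from h import *
im=camera("scene"); cv2.imwrite("pics/s6.png",im)
hsv=cv2.cvtColor(im,cv2.COLOR_BGR2HSV); H,S,V=[hsv[...,i].astype(int) for i in range(3)]
def blue(im):
    hsv=cv2.cvtColor(im,cv2.COLOR_BGR2HSV); H,S,V=[hsv[...,i].astype(int) for i in range(3)]
    return (H>105)&(H<150)&(S>110)
old=blue(cv2.imread("pics/scene0.png"))
b=blue(im); b[:,:135]=0;b[:,215:]=0;b[:140]=0;b[225:]=0
c=max(cv2.findContours(b.astype(np.uint8),0,1)[0],key=cv2.contourArea)
print("hull",cv2.approxPolyDP(cv2.convexHull(c),1.5,True)[:,0].tolist())
for y in (-.270,-.265): print(y,np.r_[proj("scene",box([.466,y],8,0)),proj("scene",box([.466,y],8,.042))].round().astype(int).tolist())
print(get_obs()["force"])
```

```text
hull [[190, 175], [191, 188], [184, 207], [164, 208], [162, 195], [172, 175]]
-0.27 [[184, 210], [195, 187], [175, 186], [162, 209], [183, 196], [193, 173], [173, 172], [160, 195]]
-0.265 [[186, 210], [197, 187], [177, 186], [164, 210], [185, 196], [195, 173], [175, 173], [162, 195]]
[ 0.18569675 -0.19354001 -0.73721687]
```

It's flat again. I'll rise, step aside and measure from the top.

send_rows:
  targets:
    - {"x": 0, "y": 0, "z": 0.1, "spin": 0, "claw": 94}
    - {"x": 0, "y": 0, "z": 0.1, "spin": 0, "claw": 94}
    - {"x": 0, "y": 0, "z": 0.1, "spin": 0, "claw": 94}
    - {"x": 0, "y": 0, "z": 0.1, "spin": 0, "claw": 94}
    - {"x": 0, "y": 0, "z": 0.1, "spin": 0, "claw": 94}
    - {"x": 0, "y": 0, "z": 0.1, "spin": 0, "claw": 94}
    - {"x": 0, "y": 0.1, "z": 0.1, "spin": 0, "claw": 94}
    - {"x": 0, "y": 0.15, "z": 0.1, "spin": 0, "claw": 94}
    - {"x": 0, "y": 0.15, "z": 0, "spin": 0, "claw": 94}
    - {"x": 0, "y": 0.15, "z": 0, "spin": 0, "claw": 94}
    - {"x": 0, "y": 0.15, "z": 0, "spin": 0, "claw": 94}
    - {"x": 0, "y": 0.15, "z": 0, "spin": 0, "claw": 94}
    - {"x": 0, "y": 0.15, "z": 0, "spin": 0, "claw": 94}
    - {"x": 0, "y": 0.1, "z": 0, "spin": 0, "claw": 94}
    - {"x": 0, "y": 0, "z": 0, "spin": 0, "claw": 94}

```text
time_s: 18.1
ee_pos: [0.4659, -0.049, 0.1695]
eef_rot: [-3.141, -0.0, 0.148]
force: [0.0, 0.2, 0.5]
grip_width: 0.0941
grip_force: 0.0
```

Run:
```python
from h import *
from scipy.optimize import minimize
im=camera("top"); cv2.imwrite("pics/top2.png",im); print(get_obs()["ee_pos"],get_obs()["eef_rot"][2])
cv2.imwrite("pics/scene2.png",(sc:=camera("scene")))
def fit(pairs):
    M=[]
    for n,im,(x0,x1,y0,y1) in pairs:
        f=4; h=cv2.cvtColor(cv2.resize(im[y0:y1,x0:x1],None,fx=f,fy=f,interpolation=cv2.INTER_CUBIC),cv2.COLOR_BGR2HSV)
        M.append((n,(h[...,0]>100)&(h[...,0]<150)&(h[...,1]>75),x0,y0,f))
    def cost(p):
        s=0
        for n,m,x0,y0,f in M:
            P=np.r_[box(p[:2]/100,p[2],0),box(p[:2]/100,p[2],.042)]
            q=cv2.convexHull(np.float32((proj(n,P)-[x0,y0]+.5)*f))
            r=np.zeros(m.shape,np.uint8); cv2.fillConvexPoly(r,(q*16).round().astype(int),1,shift=4)
            s+=(m!=r.astype(bool)).sum()/m.sum()
        return s
    r=minimize(cost,[46.6,-26.9,8],method="Nelder-Mead",options=dict(initial_simplex=[[46.6,-26.9,8],[47.2,-26.9,8],[46.6,-26.3,8],[46.6,-26.9,12]])); return r.x,r.fun
T=("top",im,(375,455,205,295)); S=("scene",sc,(150,205,160,215))
print(fit([T]),fit([S]),fit([T,S]))
print("before (top1)",fit([("top",cv2.imread("pics/top1.png"),(375,455,205,295))]))
```

```text
[ 0.46596105 -0.05017191  0.16948899] 0.14747710365196065
(array([ 46.69665437, -27.01502098,   9.87642265]), np.float64(0.13792532494411788)) (array([ 46.30633612, -27.43131792,  14.38875564]), np.float64(0.26441990771259066)) (array([ 46.52453304, -27.25102348,  14.16710261]), np.float64(0.42122542198162255))
before (top1) (array([ 46.69984748, -27.14600548,   9.71421397]), np.float64(0.1380384663315748))
```

Run:
```python
from h import *
im=cv2.imread("pics/top2.png")[205:295,375:455]
f=6; b=cv2.GaussianBlur(cv2.resize(im,None,fx=f,fy=f,interpolation=cv2.INTER_CUBIC),(0,0),4)
h=cv2.cvtColor(b,cv2.COLOR_BGR2HSV).astype(int)
print([ (h[int((y-205)*f),int((x-375)*f)]).tolist() for x,y in ((395,250),(398,250),(401,250),(405,250),(410,252),(415,252),(420,252),(425,252),(430,252))])
for t in (60,75,90):
    m=(h[...,0]>100)&(h[...,0]<140)&(h[...,1]>100)&(h[...,2]>t)
    c=max(cv2.findContours(m.astype(np.uint8),0,1)[0],key=cv2.contourArea)[:,0]
    P=unproj("top",(c+.5)/f-.5+[375,205],.042); print(t,cv2.minAreaRect(np.float32(P*1000)))
```

```text
[[109, 161, 57], [109, 188, 99], [109, 189, 116], [109, 191, 115], [109, 191, 115], [109, 190, 114], [109, 195, 114], [39, 32, 165], [39, 33, 164]]
60 ((464.8143310546875, -265.6277160644531), (117.21040344238281, 60.26332473754883), 10.581367492675781)
75 ((465.3454284667969, -268.47076416015625), (117.21040344238281, 54.478858947753906), 10.581367492675781)
90 ((465.4186706542969, -269.6947326660156), (116.9371566772461, 52.23423767089844), 10.444711685180664)
```

Blue is at about (0.466, -0.268), yaw about 10°. I'm approaching with that correction.

send_rows:
  targets:
    - {"x": 0, "y": -0.1, "z": 0, "spin": 0.017, "claw": 94}
    - {"x": 0, "y": -0.15, "z": 0, "spin": 0, "claw": 94}
    - {"x": 0, "y": -0.15, "z": 0, "spin": 0, "claw": 94}
    - {"x": 0, "y": -0.15, "z": 0, "spin": 0, "claw": 94}
    - {"x": 0, "y": -0.15, "z": 0, "spin": 0, "claw": 94}
    - {"x": 0, "y": -0.15, "z": 0, "spin": 0, "claw": 94}
    - {"x": 0, "y": -0.15, "z": 0, "spin": 0, "claw": 94}
    - {"x": 0, "y": -0.09, "z": 0, "spin": 0, "claw": 94}
    - {"x": 0, "y": 0, "z": 0, "spin": 0, "claw": 94}
    - {"x": 0, "y": 0, "z": -0.1, "spin": 0, "claw": 94}
    - {"x": 0, "y": 0, "z": -0.1, "spin": 0, "claw": 94}
    - {"x": 0, "y": 0, "z": -0.1, "spin": 0, "claw": 94}
    - {"x": 0, "y": 0, "z": -0.1, "spin": 0, "claw": 94}
    - {"x": 0, "y": 0, "z": -0.1, "spin": 0, "claw": 94}
    - {"x": 0, "y": 0, "z": -0.1, "spin": 0, "claw": 94}
    - {"x": 0, "y": 0, "z": 0, "spin": 0, "claw": 94}
    - {"x": 0, "y": 0, "z": 0, "spin": 0, "claw": 94}
  force: 8

```text
time_s: 19.9
ee_pos: [0.4661, -0.2684, 0.0499]
eef_rot: [-3.142, -0.0, 0.173]
force: [-0.2, 0.5, 1.2]
grip_width: 0.0941
grip_force: 0.0
```

send_rows:
  targets:
    - {"x": 0, "y": 0, "z": -0.1, "spin": 0, "claw": 94}
    - {"x": 0, "y": 0, "z": -0.08, "spin": 0, "claw": 94}
    - {"x": 0, "y": 0, "z": -0.045, "spin": 0, "claw": 94}
    - {"x": 0, "y": 0, "z": 0, "spin": 0, "claw": 94}
    - {"x": 0, "y": 0, "z": 0, "spin": 0, "claw": 64}
    - {"x": 0, "y": 0, "z": 0, "spin": 0, "claw": 64}
    - {"x": 0, "y": 0, "z": 0, "spin": 0, "claw": 64}
    - {"x": 0, "y": 0, "z": 0, "spin": 0, "claw": 64}
    - {"x": 0, "y": 0, "z": 0, "spin": 0, "claw": 61}
    - {"x": 0, "y": 0, "z": 0, "spin": 0, "claw": 59}
    - {"x": 0, "y": 0, "z": 0, "spin": 0, "claw": 57}
    - {"x": 0, "y": 0, "z": 0, "spin": 0, "claw": 55}
    - {"x": 0, "y": 0, "z": 0, "spin": 0, "claw": 53}
    - {"x": 0, "y": 0, "z": 0, "spin": 0, "claw": 53}
    - {"x": 0, "y": 0, "z": 0, "spin": 0, "claw": 53}
  force: 8

```text
time_s: 21.4
ee_pos: [0.466, -0.2689, 0.0045]
eef_rot: [3.141, -0.0, 0.172]
force: [0.6, -2.6, 0.9]
grip_width: 0.0545
grip_force: 8.0
```

Clean grip at 54.5 mm. I'll raise the force and lift slightly to check.

send_rows:
  targets:
    - {"x": 0, "y": 0, "z": 0, "spin": 0, "claw": 48}
    - {"x": 0, "y": 0, "z": 0, "spin": 0, "claw": 45}
    - {"x": 0, "y": 0, "z": 0, "spin": 0, "claw": 45}
    - {"x": 0, "y": 0, "z": 0.03, "spin": 0, "claw": 45}
    - {"x": 0, "y": 0, "z": 0.03, "spin": 0, "claw": 45}
    - {"x": 0, "y": 0, "z": 0, "spin": 0, "claw": 45}
  force: 20

```text
time_s: 22.0
ee_pos: [0.4661, -0.2686, 0.0171]
eef_rot: [3.141, -0.001, 0.172]
force: [-0.3, -1.5, -4.0]
grip_width: 0.0547
grip_force: 20.0
```

Blue is held. Lifting and carrying.

send_rows:
  targets:
    - {"x": 0, "y": 0, "z": 0.065, "spin": 0, "claw": 45}
    - {"x": 0, "y": 0, "z": 0.1, "spin": 0, "claw": 45}
    - {"x": 0, "y": 0, "z": 0.1, "spin": 0, "claw": 45}
    - {"x": 0, "y": 0, "z": 0.1, "spin": 0, "claw": 45}
    - {"x": 0, "y": 0, "z": 0.1, "spin": 0, "claw": 45}
    - {"x": 0, "y": 0, "z": 0.1, "spin": 0, "claw": 45}
    - {"x": 0, "y": 0, "z": 0.1, "spin": 0, "claw": 45}
    - {"x": 0, "y": 0, "z": 0.1, "spin": 0, "claw": 45}
    - {"x": 0, "y": 0, "z": 0.1, "spin": 0, "claw": 45}
    - {"x": 0, "y": 0, "z": 0, "spin": 0, "claw": 45}

```text
time_s: 23.0
ee_pos: [0.4667, -0.2691, 0.1924]
eef_rot: [3.138, -0.003, 0.172]
force: [0.8, 0.5, -3.7]
grip_width: 0.0546
grip_force: 20.0
```

send_rows:
  targets:
    - {"x": 0, "y": 0.05, "z": 0, "spin": 0, "claw": 45}
    - {"x": 0, "y": 0.1, "z": 0, "spin": 0, "claw": 45}
    - {"x": 0.006, "y": 0.15, "z": 0, "spin": 0.0009, "claw": 45}
    - {"x": 0.006, "y": 0.15, "z": 0, "spin": 0.0009, "claw": 45}
    - {"x": 0.006, "y": 0.15, "z": 0, "spin": 0.0009, "claw": 45}
    - {"x": 0.006, "y": 0.15, "z": 0, "spin": 0.0009, "claw": 45}
    - {"x": 0.006, "y": 0.15, "z": 0, "spin": 0.0009, "claw": 45}
    - {"x": 0.006, "y": 0.15, "z": 0, "spin": 0.0009, "claw": 45}
    - {"x": 0.006, "y": 0.15, "z": 0, "spin": 0.0009, "claw": 45}
    - {"x": 0.006, "y": 0.15, "z": 0, "spin": 0.0009, "claw": 45}
    - {"x": 0.006, "y": 0.15, "z": 0, "spin": 0.0009, "claw": 45}
    - {"x": 0.006, "y": 0.15, "z": 0, "spin": 0.0009, "claw": 45}
    - {"x": 0.006, "y": 0.15, "z": 0, "spin": 0.0009, "claw": 45}
    - {"x": 0.006, "y": 0.15, "z": 0, "spin": 0.0009, "claw": 45}
    - {"x": 0.006, "y": 0.15, "z": 0, "spin": 0.0009, "claw": 45}
    - {"x": 0.006, "y": 0.15, "z": 0, "spin": 0.0009, "claw": 45}
    - {"x": 0.006, "y": 0.15, "z": 0, "spin": 0.0009, "claw": 45}
    - {"x": 0.006, "y": 0.15, "z": 0, "spin": 0.0009, "claw": 45}
    - {"x": 0, "y": 0.1, "z": 0, "spin": 0, "claw": 45}
    - {"x": 0, "y": 0.01, "z": 0, "spin": 0, "claw": 45}

```text
time_s: 25.0
ee_pos: [0.4837, 0.2653, 0.1877]
eef_rot: [3.141, 0.003, 0.197]
force: [0.5, -0.5, -3.0]
grip_width: 0.0544
grip_force: 20.0
```

send_rows:
  targets:
    - {"x": 0, "y": 0, "z": 0, "spin": 0, "claw": 45}
    - {"x": 0, "y": 0, "z": -0.1, "spin": 0, "claw": 45}
    - {"x": 0, "y": 0, "z": -0.1, "spin": 0, "claw": 45}
    - {"x": 0, "y": 0, "z": -0.1, "spin": 0, "claw": 45}
    - {"x": 0, "y": 0, "z": -0.1, "spin": 0, "claw": 45}
    - {"x": 0, "y": 0, "z": -0.1, "spin": 0, "claw": 45}
    - {"x": 0, "y": 0, "z": 0, "spin": 0, "claw": 45}
    - {"x": 0, "y": 0, "z": 0, "spin": 0, "claw": 45}

```text
time_s: 25.8
ee_pos: [0.4852, 0.2627, 0.0898]
eef_rot: [3.141, 0.0, 0.194]
force: [0.5, 0.0, -3.1]
grip_width: 0.0549
grip_force: 20.0
```

send_rows:
  targets:
    - {"x": 0, "y": 0.005, "z": -0.07, "spin": 0, "claw": 45}
    - {"x": 0, "y": 0, "z": -0.07, "spin": 0, "claw": 45}
    - {"x": 0, "y": 0, "z": -0.04, "spin": 0, "claw": 45}
    - {"x": 0, "y": 0, "z": -0.008, "spin": 0, "claw": 45}
    - {"x": 0, "y": 0, "z": -0.005, "spin": 0, "claw": 45}
    - {"x": 0, "y": 0, "z": -0.005, "spin": 0, "claw": 45}
    - {"x": 0, "y": 0, "z": 0, "spin": 0, "claw": 45}
    - {"x": 0, "y": 0, "z": 0, "spin": 0, "claw": 45}

```text
time_s: 26.6
ee_pos: [0.4853, 0.2644, 0.05]
eef_rot: [-3.141, -0.0, 0.195]
force: [-0.1, 0.4, -3.3]
grip_width: 0.054
grip_force: 20.0
```

send_rows:
  targets:
    - {"x": 0, "y": 0, "z": -0.005, "spin": 0, "claw": 45}
    - {"x": 0, "y": 0, "z": 0, "spin": 0, "claw": 45}
    - {"x": 0, "y": 0, "z": 0, "spin": 0, "claw": 45}

```text
time_s: 26.9
ee_pos: [0.4854, 0.2644, 0.0494]
eef_rot: [-3.141, -0.001, 0.195]
force: [-3.4, -0.8, 5.8]
grip_width: 0.0542
grip_force: 20.0
```

Contact at +5.8 N. Releasing, rising and stepping away.

send_rows:
  targets:
    - {"x": 0, "y": 0, "z": 0, "spin": 0, "claw": 58}
    - {"x": 0, "y": 0, "z": 0, "spin": 0, "claw": 65}
    - {"x": 0, "y": 0, "z": 0, "spin": 0, "claw": 80}
    - {"x": 0, "y": 0, "z": 0, "spin": 0, "claw": 94}
    - {"x": 0, "y": 0, "z": 0, "spin": 0, "claw": 94}
    - {"x": 0, "y": 0, "z": 0, "spin": 0, "claw": 94}
    - {"x": 0, "y": 0, "z": 0.1, "spin": 0, "claw": 94}
    - {"x": 0, "y": 0, "z": 0.1, "spin": 0, "claw": 94}
    - {"x": 0, "y": 0, "z": 0.1, "spin": 0, "claw": 94}
    - {"x": 0, "y": 0, "z": 0.1, "spin": 0, "claw": 94}
    - {"x": 0, "y": 0, "z": 0.1, "spin": 0, "claw": 94}
    - {"x": 0, "y": 0, "z": 0.1, "spin": 0, "claw": 94}
    - {"x": 0, "y": 0, "z": 0.1, "spin": 0, "claw": 94}
    - {"x": 0, "y": 0, "z": 0.1, "spin": 0, "claw": 94}
    - {"x": 0, "y": 0, "z": 0, "spin": 0, "claw": 94}
    - {"x": 0, "y": 0, "z": 0, "spin": 0, "claw": 94}

```text
time_s: 28.5
ee_pos: [0.485, 0.2642, 0.2082]
eef_rot: [3.142, 0.0, 0.195]
force: [-0.4, -0.0, -0.4]
grip_width: 0.0939
grip_force: 0.0
```

Run:
```python
from h import *
im=camera("scene"); x0,y0=250,130
o=cv2.resize(im[y0:y0+145,x0:x0+195],None,fx=4,fy=4,interpolation=cv2.INTER_CUBIC)
for c,d,z,L,W in(([.486,.264],11,.045,.12,.055),([.486,.264],11,.087,.12,.055)):
    cv2.polylines(o,[((proj("scene",box(c,d,z,L,W))-[x0,y0]+.5)*4).astype(int)],1,(0,255,255),1)
cv2.imwrite("pics/s9.png",o); print(get_obs()["time_s"],get_obs()["force"])
```

```text
28.55 [ 0.3313409   0.32930863 -0.7243805 ]
```

View pics/s9.png

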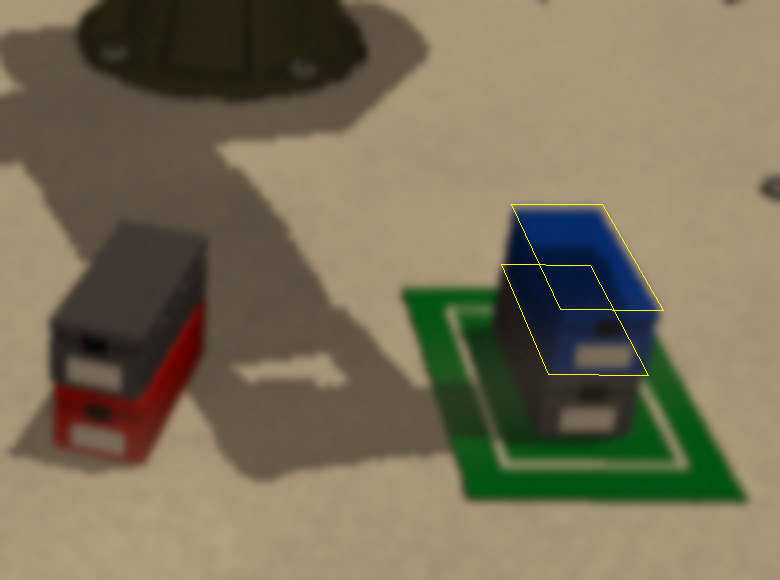

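The blue case sits squarely on the grey one (crop 590,310), inside the outline, and the other stack (crop 130,340) is undisturbed. Handing in.

```bash
python3 -c "
from station import *
print(hand_in())"
```

```text
the job is handed in; nothing more can be done
None
```

The grey case is set down centred in the outline on the mat with the blue case stacked squarely on it, and the grey-on-red stack looks undisturbed; blue's first grip tipped it on the bench, so I let it settle flat and re-gripped it, then handed in at about 29 s (no verdict was returned).

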